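# Fit a water filter cartridge on its standpipe and lock it with the retaining cap

## Robot

A 6-joint arm with a two-finger parallel gripper is mounted at the origin on the work surface. World frame = base frame: x ahead of the robot, y to its left, z up, the work surface at z = 0. Lengths are in m, angles in rad, forces in N, time in s.
With the tool pointing down it reaches from about 0.3 to 0.85 m from the base axis. Payload 5.4 kg.
Tool frame: the origin (TCP) lies where the fingers leave the gripper's body, on its centre line; the fingertips stand 73 mm ahead of it and the grasp point (between the pads) lies 54 mm ahead of it; x points along the fingers, y is the direction in which the jaws open and shut, and the axes are right-handed (so a half turn about x gives the same grasp; the last joint's range is limited). The gripper opens to 85 mm and grips with 20 to 120 N. Pads are 22 mm wide; open, the fingers measure 114 mm over their backs; the gripper's body (76 mm by 85 mm) begins 54 mm behind the grasp point. The pads swing forward as they close: fully open they stand 13 mm farther back than shut.
Start: joints at [-1.484, 0.158, 1.597, -0, 1.386, -0.21], TCP at [0.168, -0.55, 0.304] pointing down, gripper open.
Joint ranges: [-2.91, 2.91], [-0.94, 2.29], [0.18, 2.7], [-1.29, 4.43], [0.17, 2.64], [-3, 3]. Speed limits (rad/s): [2.57, 2.57, 3.14, 3.14, 3.14, 3.14].

## Interface

Orientations are given as a 3x3 rotation matrix whose columns are the frame's x, y, z axes.
In Python, from station import * gives the robot as it stands. The module is installed in compiled form; this text tells all that it offers.
- The arm moves only by the tool send_rows, never from a script. Its argument "rows" is a list of rows, each an object with "offset": the shift along the tool's x, y, z in mm, a list of three; "twist": the turn, a rotation vector about the tool's x, y, z in rad, a list of three. In form: [{"offset": [x, y, z], "twist": [ax, ay, az]}, ...]. A call has 1 to 12 rows; each row shifts and turns the commanded pose from where the row before left it, along the tool's axes as they then stand; what a row does not reach is not made up. A row lasts 1/8 s, in which the tool goes at most 62.5 mm and 10.7 degrees, less where a joint would pass 70% of its speed; a pose out of reach is approached as far as the arm can. A call with a gripper value outside its range is refused whole. "claw" is the opening, from 0 (shut) to 1 (fully open), set as the call begins (left out, the last holds). The fingers move at their own pace and stop on an object; the grip force is fixed at half the most. Time passes only in rows, so rows that do not move let the fingers close. It gives the time, the measured TCP pose, the force and the opening at its end, in the units of the state.
- state(): the state, without advancing time (a new reading comes with each control period).
- grab_frame(name): name is "side" or "top" or "wrist"; returns a dict with "image" (384x512x3 uint8, blue, green, red), "z_map" (384x512 float32, m along the optical axis (not along the pixel's ray), 0 where there is no reading), "fx", "fy", "cx", "cy" (pixels), "k1" (the pictures are not rectified: a ray, as slopes to the right and down, at radius r is drawn at 1 + k1 r^2 times it, then the intrinsics apply), "rvec" (rotation vector, rad) and "tvec" (3), from world to camera coordinates, as OpenCV has them; the wrist camera has in their place "T_tool_cam" (4x4, takes a point from camera to tool coordinates, whose origin is the TCP and whose axes are the tool frame's). Camera axes: x right, y down, z forward; pixel columns grow to the right and rows downward; lengths in m; the calibration is good to about 2 mm. A picture is of the moment at which its call begins: read the wrist's pose just before it.
- close_job(): hands the job in, once; it reports no verdict.
The state is a dict: "clock": time; "joint_positions": joint angles; "joint_velocities": joint speeds; "tau": joint torques, N m; "eef_pos": TCP position; "tcp_rot": TCP orientation; "contact_force": force on the tool from outside, world axes, zero at the start; "torque": the same for the moment, N m; "width": finger opening in m.
Only numpy, scipy, OpenCV 4.12 (cv2) and the standard library are available. Lean on these libraries where they do the work, as an engineer would, in place of code of your own. Each camera call takes 0.05 s, during which the arm holds its last target.

## Task

Fit the tall filter cartridge on the bare standpipe of the twin water filter: keep it square as it goes down the pipe, and turn it gently, without forcing it, until its notched foot drops over the lugs and it stands fully home in its cup. Then push the loose retaining cap straight down onto the end of the standpipe until it snaps home flat on the cartridge, and let go; leave everything else where it stands.

Things in the scene. Friction and masses are not known exactly. Their poses are not given: they have to be found in the camera images.
- cartridge_mid (a point): The cartridge to fit: a ribbed white tube 110 mm tall, 56 mm outside, 27 mm straight bore right through, about 0.28 kg, standing foot down. Point: its centre, 55 mm above the foot; z up. The lowest 10 mm (the foot) is cut by four notches 12 mm wide, through the wall at +x, -x, +y and -y of this frame.
- cap_mid (a point): The loose retaining cap: white plastic, 42 mm tall, about 0.06 kg, standing flange down. A flange 52 mm wide, 5 mm thick; above it a round knob 30 mm in diameter up to the top, to be gripped. Hollow from below, 24 mm deep: a lip with a 17 mm hole in the flange, above it a 23 mm wide chamber. Point on the axis, 21 mm above the underside; z up.
- pipe: The bare place of the twin filter: a white seat cup, 72 mm outside, 64 mm inside, rim 18 mm above the origin, with a perforated steel standpipe in its centre. Origin: centre of the cup's underside, z up. The pipe is 24 mm in diameter up to 105 mm above the origin, then narrows by a cone to a 14 mm spigot from 111 mm up.
- pipe_seat (a point): Centre of the cup floor, 4 mm above pipe. Four lugs (7 mm wide, 9 mm high) stand on it 18 to 26 mm from the axis, 90 degrees apart, at an angle that differs each time and is not given. Until the notches meet them (within about 5 degrees) the cartridge stands on the lugs, 9 mm too high; turned on by up to 90 degrees it drops and its foot stands on this floor.
- pipe_tip (a point): Blunt top end of the spigot, 134 mm above pipe, 20 mm above the top of a seated cartridge. Two spring catches in the spigot, 6 to 14 mm below the tip, stand out to 10.5 mm from the axis. The cap first stops on them about 10 mm above the cartridge; a push of 10 to 20 N snaps it down flat on the cartridge (its underside then 20 mm below this point).
- fitted: The other place of the twin filter, 150 mm from the bare one on the same base: a cup with a cartridge and cap already fitted, fixed, 72 mm wide and 156 mm tall. Origin at the centre of its underside. Leave it alone.
- unit: The white base of the twin filter, fixed to the worktop: 130 by 300 mm (x by y), 30 mm high, origin at the centre of its underside. The two cups stand on it 75 mm either side of its centre along its y; either may be the bare one. Pipe stubs stick out of its ends to 190 mm from the centre; a small gauge 85 mm high stands in its middle.
- short_filter_mid (a point): Bystander: a short white filter cartridge, 68 mm tall, 56 mm in diameter, plain foot. Point at its centre.
- bottle_mid (a point): Bystander: a white bottle 58 mm in diameter, 150 mm tall. Point at half height.
- spanner_ring (a point): Bystander: a grey plastic housing spanner lying flat, 12 mm thick: a ring 124 mm across (the point is its centre) with a handle 26 mm wide reaching to 189 mm from the ring's centre along its -x.
There are look-alikes about, which are no part of the job. What is shaped like the part that bears cap_mid but green is not meant. Leave any green look-alike of the part that bears cartridge_mid alone.

How it is judged:
By the outcome, as a careful person would: the job done as asked, in the order asked, and still so for the second after the job is handed in, with the robot touching nothing.
It also fails if it takes over 72 s, if anything falls off the work surface, if the arm or the gripper's body presses on something with over 40 N, if the wrist force passes 120 N, or if a joint passes its speed limit or range.

## Working session

There is one attempt and no reset: what is moved stays moved. The work goes in short steps, Python scripts to look and compute and a tool call to move; the robot and the scene stay as the last step left them, time stands still between calls to the robot, and variables do not carry over. Pictures are saved under pics/ and viewed, and the job is handed in when it is done.

Besides the shell and the picture viewer there is one more tool, called after "Call:" in YAML: its name, and indented under it one key for each argument. send_rows: Moves the arm, as the interface text tells. Its arguments: {"type":"object","properties":{"rows":{"type":"array"},"claw":{"type":"number"}},"required":["rows"]}

```bash
mkdir -p pics
cat > h.py <<'E'
from station import *
import numpy as np, cv2
def shot(name,fn):
    s=state(); f=grab_frame(name); cv2.imwrite('pics/'+fn+'.png',f['image'])
    np.savez('pics/'+fn+'.npz',**{k:v for k,v in f.items()},eef=s['eef_pos'],rot=s['tcp_rot'])
    return f,s
E
python3 - <<'E'
from h import *
s=state()
for k,v in s.items(): print(k,np.round(v,3).tolist())
for n in ['side','top','wrist']:
    f,s=shot(n,n+'0')
    print(n,f['image'].shape,[ (k,np.round(f[k],3).tolist()) for k in f if k not in('image','z_map')])
E
```

```text
clock 0.0
joint_positions [-1.484, 0.159, 1.598, -0.0, 1.386, -0.21]
joint_velocities [0.0, -0.001, 0.001, 0.0, -0.0, 0.0]
tau [-0.001, -39.6, -33.143, -0.0, 0.008, -0.0]
eef_pos [0.168, -0.549, 0.303]
tcp_rot [[-0.0, 0.292, -0.956], [0.002, -0.956, -0.292], [-1.0, -0.002, -0.0]]
contact_force [0.063, -0.254, -0.495]
torque [-0.005, 0.007, -0.03]
width 0.086
side (384, 512, 3) [('fx', 368.798), ('fy', 368.798), ('cx', 253.405), ('cy', 197.1), ('k1', -0.075), ('rvec', [0.893, -2.285, 1.279]), ('tvec', [0.363, 0.293, 0.751])]
top (384, 512, 3) [('fx', 470.079), ('fy', 470.079), ('cx', 252.862), ('cy', 187.534), ('k1', -0.021), ('rvec', [2.143, -2.203, 0.07]), ('tvec', [0.009, 0.524, 1.317])]
wrist (384, 512, 3) [('fx', 265.848), ('fy', 265.848), ('cx', 252.809), ('cy', 195.057), ('k1', -0.025), ('T_tool_cam', [[0.001, -0.287, 0.958, -0.069], [1.0, -0.0, -0.001, -0.0], [0.0, 0.958, 0.287, -0.074], [0.0, 0.0, 0.0, 1.0]])]
```

View pics/top0.png

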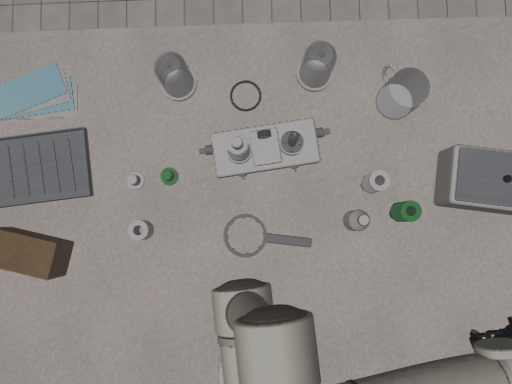

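View pics/side0.png

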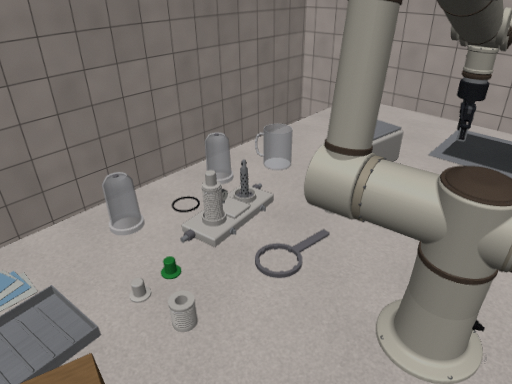

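View pics/wrist0.png

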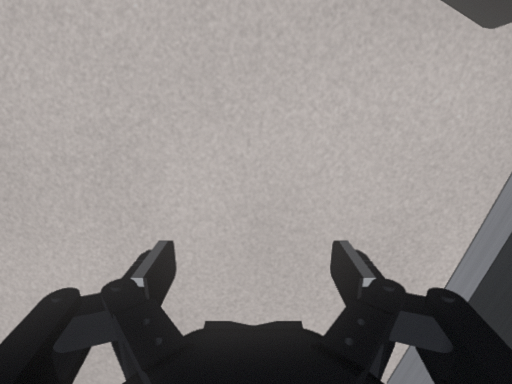

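The top view shows the bare pipe at (292,142) and the fitted one at (238,148). The tall white cartridge is at about (378,181), with the green one next to it at (407,211). The bottle is at (358,220) and the white cap at (135,181). The green cap is at (169,176) and the short filter at (139,230).

```bash
cat >> h.py <<'E'
def cloud(fn):
    d=np.load('pics/'+fn+'.npz'); z=d['z_map']; h,w=z.shape
    K=np.array([[d['fx'],0,d['cx']],[0,d['fy'],d['cy']],[0,0,1.]])
    v,u=np.mgrid[:h,:w]; pts=np.stack([u,v],-1).reshape(-1,1,2).astype(float)
    n=cv2.undistortPoints(pts,K,np.array([d['k1'],0,0,0,0.])).reshape(h,w,2)
    pc=np.dstack([n[...,0]*z,n[...,1]*z,z])
    if 'rvec' in d:
        R=cv2.Rodrigues(d['rvec'])[0]; P=(pc-d['tvec'].ravel())@R
    else:
        T=d['T_tool_cam']; P=(pc@T[:3,:3].T+T[:3,3])@np.array(d['rot']).T+np.array(d['eef'])
    P[z<=0]=np.nan
    return P,d['image']
E
python3 - <<'E'
from h import *
P,I=cloud('top0')
def blob(u,v,r,lo,hi,nm):
    q=P[v-r:v+r+1,u-r:u+r+1].reshape(-1,3); m=(q[:,2]>lo)&(q[:,2]<hi); q=q[m]
    if len(q)<3: print(nm,len(q)); return
    (c,rad)=cv2.minEnclosingCircle(q[:,:2].astype(np.float32))
    print(nm,len(q),'encl',np.round(c,4),round(rad,4),'zmed',np.round(np.median(q[:,2]),4),'mean',np.round(q.mean(0),4))
print('table',np.nanmedian(P[280:300,100:150,2]))
blob(378,181,16,.095,.125,'cart')
blob(135,181,10,.03,.06,'cap knob'); blob(135,181,12,.003,.012,'cap fl')
blob(292,142,18,.15,.18,'pipe tip'); blob(292,142,20,.04,.056,'cup')
blob(238,148,20,.15,.20,'fitted'); blob(358,220,14,.13,.17,'bottle'); blob(407,211,16,.08,.13,'green'); blob(139,230,14,.05,.08,'short'); blob(169,176,12,.03,.05,'gcap')
cv2.imwrite('pics/topz.png',cv2.resize(I[100:260,110:440],None,fx=2.4,fy=2.4,interpolation=cv2.INTER_CUBIC))
E
```

```text
table 0.0013263876569836062
cart 307 encl [ 0.5276 -0.3415] 0.0289 zmed 0.1113 mean [ 0.5274 -0.3406  0.1107]
cap knob 100 encl [0.5561 0.3346] 0.0158 zmed 0.0426 mean [0.5558 0.3333 0.042 ]
cap fl 232 encl [0.5554 0.3348] 0.0482 zmed 0.0055 mean [0.552  0.3341 0.0059]
pipe tip 33 encl [ 0.6481 -0.117 ] 0.0105 zmed 0.1621 mean [ 0.6466 -0.1161  0.1605]
cup 347 encl [ 0.6397 -0.095 ] 0.0585 zmed 0.0442 mean [ 0.6407 -0.0938  0.0454]
fitted 252 encl [0.6278 0.0328] 0.0264 zmed 0.1619 mean [0.6256 0.032  0.1693]
bottle 97 encl [ 0.424 -0.286] 0.0137 zmed 0.151 mean [ 0.4239 -0.2848  0.1503]
green 377 encl [ 0.4447 -0.4203] 0.0289 zmed 0.1105 mean [ 0.4442 -0.4177  0.1072]
short 278 encl [0.4129 0.3123] 0.0284 zmed 0.0692 mean [0.4125 0.3119 0.0683]
gcap 98 encl [0.566  0.2381] 0.0154 zmed 0.0425 mean [0.5653 0.2376 0.0422]
```

View pics/topz.png

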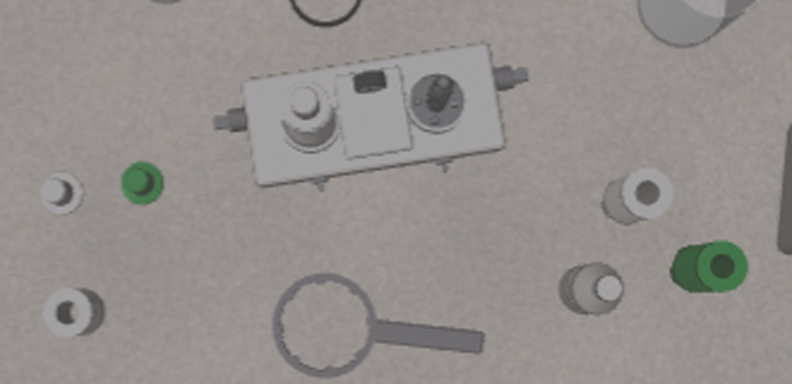

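Call:
send_rows:
  rows:
    - {"offset": [0,-25,-42],"twist": [0,0,0]}
    - {"offset": [0,-25,-42],"twist": [0,0,0]}
    - {"offset": [0,-25,-42],"twist": [0,0,0]}
    - {"offset": [0,-25,-42],"twist": [0,0,0]}
    - {"offset": [0,-25,-42],"twist": [0,0,0]}
    - {"offset": [0,-25,-42],"twist": [0,0,0]}
    - {"offset": [0,-25,-42],"twist": [0,0,0]}
    - {"offset": [0,-25,-42],"twist": [0,0,0]}
    - {"offset": [0,-25,-42],"twist": [0,0,0]}
    - {"offset": [0,-25,-42],"twist": [0,0,0]}
    - {"offset": [40,0,0],"twist": [0,0,0]}
    - {"offset": [40,0,0],"twist": [0,0,0]}

```text
clock: 1.65
eef_pos: [0.4972, -0.1873, 0.2231]
tcp_rot: [[0.001, 0.294, -0.956], [-0.001, -0.956, -0.294], [-1.0, 0.001, -0.001]]
contact_force: [-0.6, 0.4, -0.2]
width: 0.0855
```

Run:
```python
from h import *
f,s=shot('wrist','w1'); print(s['clock'],s['eef_pos'],s['joint_positions'])
shot('side','s1')
cv2.imwrite('pics/w1b.png',cv2.resize(f['image'][:,:],None,fx=1.56,fy=1.56,interpolation=cv2.INTER_CUBIC))
```

```text
1.65 [ 0.49718318 -0.187256    0.22309465] [-5.87815145e-01  1.22417249e-01  1.80288007e+00 -7.25027293e-05
  1.21523640e+00  6.84516003e-01]
```

View pics/w1b.png

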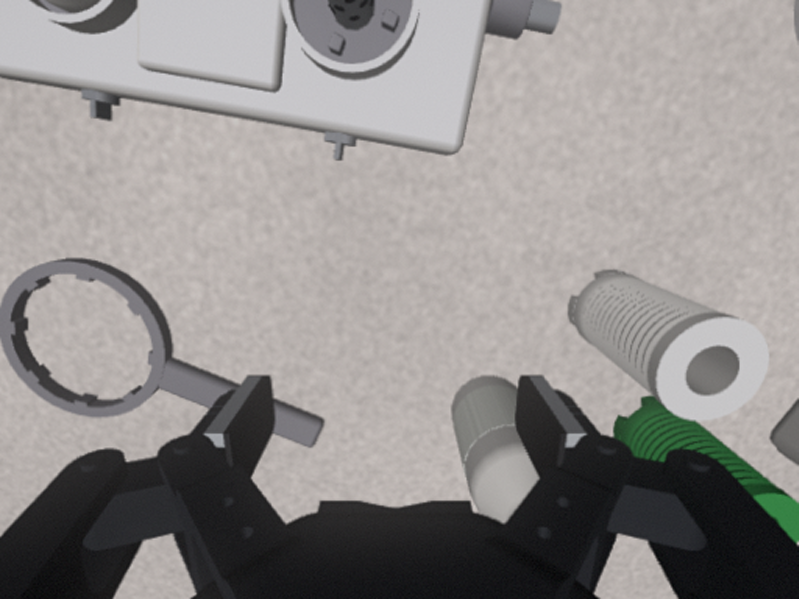

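View pics/s1.png

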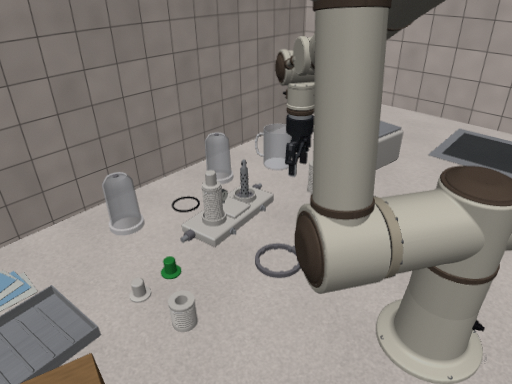

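The wrist view (shown at 1.56x) shows the white cartridge at about (665,345). Its foot notches are near (577,300) and (598,278). Two lugs show in the bare cup at (390,20) and (337,43).

Run:
```python
from h import *
I=cv2.imread('pics/w1.png')
a=cv2.resize(I[165:275,355:500],None,fx=5.4,fy=5.4,interpolation=cv2.INTER_CUBIC)
cv2.imwrite('pics/w1c.png',a)
b=cv2.resize(I[0:50,175:275],None,fx=8,fy=8,interpolation=cv2.INTER_CUBIC)
cv2.imwrite('pics/w1d.png',b)
```

```text
(no output)
```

View pics/w1c.png

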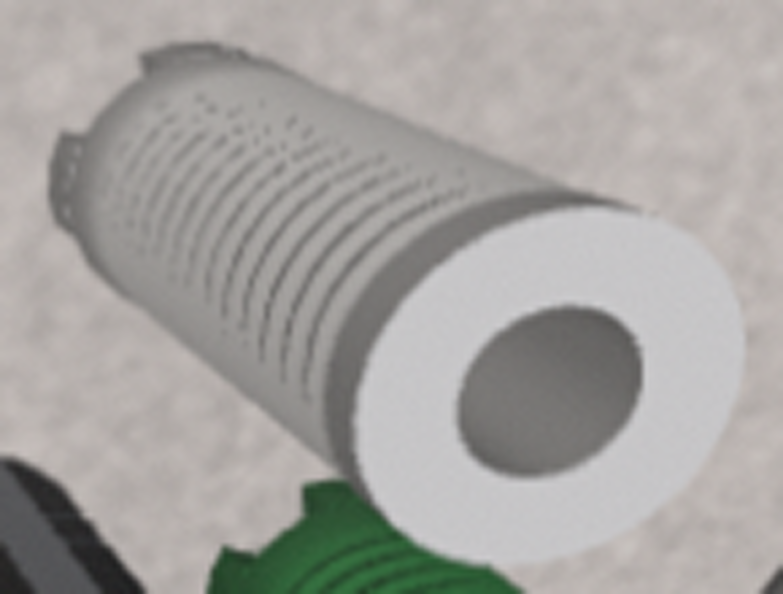

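View pics/w1d.png

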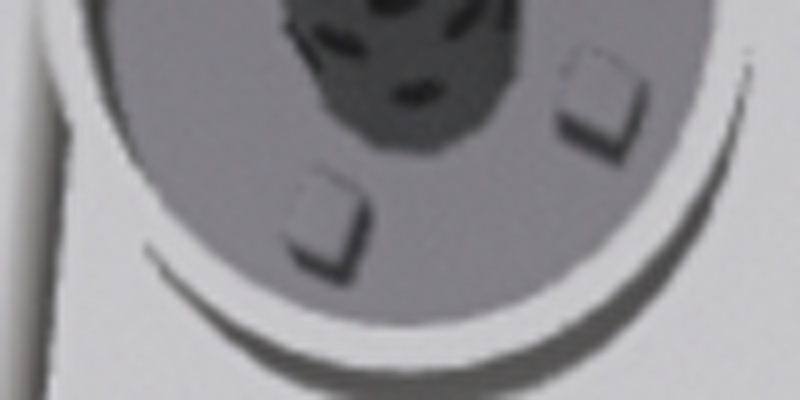

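```bash
cat >> h.py <<'E'
def cast(fn,uv,z):
    d=np.load('pics/'+fn+'.npz'); K=np.array([[d['fx'],0,d['cx']],[0,d['fy'],d['cy']],[0,0,1.]])
    n=cv2.undistortPoints(np.array(uv,float).reshape(-1,1,2),K,np.array([d['k1'],0,0,0,0.])).reshape(-1,2)
    r=np.c_[n,np.ones(len(n))]
    if 'rvec' in d:
        R=cv2.Rodrigues(d['rvec'])[0]; r=r@R; o=-R.T@d['tvec'].ravel()
    else:
        T=d['T_tool_cam']; Rw=d['rot']; r=r@T[:3,:3].T@Rw.T; o=Rw@T[:3,3]+d['eef']
    return o+r*((z-o[2])/r[:,2])[:,None]
def circ(q):
    A=np.c_[2*q[:,:2],np.ones(len(q))]; x=np.linalg.lstsq(A,(q[:,:2]**2).sum(1),rcond=None)[0]
    return x[:2],np.sqrt(x[2]+x[:2]@x[:2])
E
python3 - <<'E'
from h import *
# cart top by depth in wrist
P,I=cloud('w1')
q=P[165:275,355:500].reshape(-1,3); q=q[(q[:,2]>.1)&(q[:,2]<.125)]
c,r=cv2.minEnclosingCircle(q[:,:2].astype(np.float32)); print('cart depth',c,r,np.median(q[:,2]))
# bright top contour
g=I[165:275,355:500].min(2); m=(g>185).astype(np.uint8); m=cv2.morphologyEx(m,cv2.MORPH_OPEN,np.ones((3,3)))
cs,_=cv2.findContours(m,cv2.RETR_EXTERNAL,cv2.CHAIN_APPROX_NONE); k=max(cs,key=cv2.contourArea).reshape(-1,2)+[355,165]
print('cart top ray',circ(cast('w1',k,.110)))
pts=np.array([(142,68),(62,133),(70,232)])/5.4+[355,165]-.4
w=cast('w1',pts,0.0); 
for cc in ([.5276,-.3415],circ(cast('w1',k,.110))[0]):
    d=w[:,:2]-cc; print(np.round(w,4).tolist(),np.hypot(*d.T),np.degrees(np.arctan2(d[:,1],d[:,0])))
L=np.array([(600,85),(328,205)])/8+[175,0]-.45
l=cast('w1',L,.043)[:,:2]; ch=l[1]-l[0]; print('lugs',l,np.linalg.norm(ch),'expect .0311', np.degrees(np.arctan2(ch[1],ch[0])))
mid=l.mean(0); n=np.array([-ch[1],ch[0]])/2
for sgn in (1,-1):
    c=mid+sgn*n; a=l-c; print('pipe?',c,np.degrees(np.arctan2(a[:,1],a[:,0])))
E
```

```text
cart depth (0.5290979146957397, -0.34047237038612366) 0.029204556718468666 0.10898975445600835
cart top ray (array([ 0.52887395, -0.34029832]), np.float64(0.02719432165204185))
[[0.5468, -0.3231, 0.0], [0.5288, -0.3127, 0.0], [0.5088, -0.3235, 0.0]] [0.02657099 0.02880605 0.02597065] [ 43.77835275  87.62361427 136.22474702]
[[0.5468, -0.3231, 0.0], [0.5288, -0.3127, 0.0], [0.5088, -0.3235, 0.0]] [0.02481977 0.02757972 0.02611779] [ 43.81013946  90.1652342  140.06456487]
lugs [[ 0.64667835 -0.13792217]
 [ 0.62792119 -0.11410862]] 0.030313636170412588 expect .0311 128.22636306520312
pipe? [ 0.62539299 -0.13539398] [-6.77363693 83.22636307]
pipe? [ 0.64920655 -0.11663681] [-96.77363693 173.22636307]
```

Run:
```python
from h import *
I=cv2.imread('pics/w1.png')
a=cv2.resize(I[167:220,360:412],None,fx=11,fy=11,interpolation=cv2.INTER_LANCZOS4)
a=cv2.convertScaleAbs(a,alpha=1.8,beta=-120)
cv2.imwrite('pics/w1e.png',a)
```

```text
(no output)
```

View pics/w1e.png

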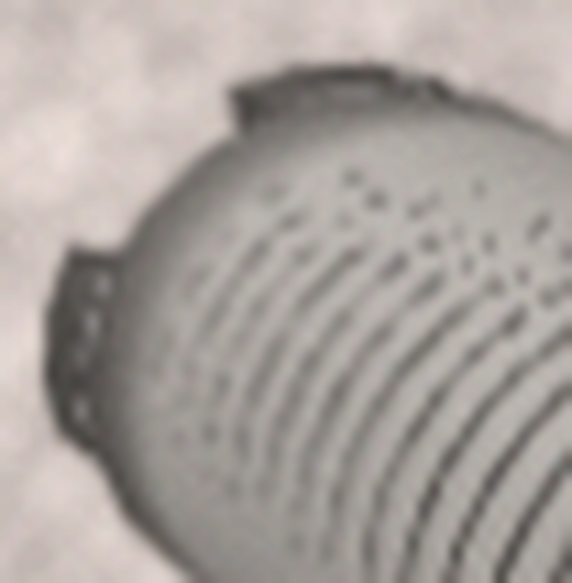

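Call:
send_rows:
  rows:
    - {"offset": [-40,0,0],"twist": [0,0,0]}
    - {"offset": [-40,0,0],"twist": [0,0,0]}
    - {"offset": [0,-6,-45],"twist": [0,0,0]}
    - {"offset": [0,-6,-45],"twist": [0,0,0]}
    - {"offset": [0,-6,-45],"twist": [0,0,0]}
    - {"offset": [0,0,-20],"twist": [0,0,0]}
    - {"offset": [0,0,0],"twist": [0,0,0]}

```text
clock: 2.62
eef_pos: [0.6406, -0.1251, 0.3053]
tcp_rot: [[0.001, 0.294, -0.956], [-0.001, -0.956, -0.294], [-1.0, 0.001, -0.001]]
contact_force: [-0.5, 0.5, -0.3]
width: 0.0852
```

Run:
```python
from h import *
f,s=shot('wrist','w2'); print(s['clock'],s['eef_pos'],s['joint_positions'])
cv2.imwrite('pics/w2b.png',cv2.resize(f['image'][60:300,120:400],None,fx=2.8,fy=2.5,interpolation=cv2.INTER_CUBIC))
```

```text
2.625 [ 0.64055737 -0.12511875  0.30527948] [-3.77652643e-01  3.55585364e-01  1.35880636e+00 -1.36648891e-05
  1.42565045e+00  8.95200802e-01]
```

View pics/w2.png

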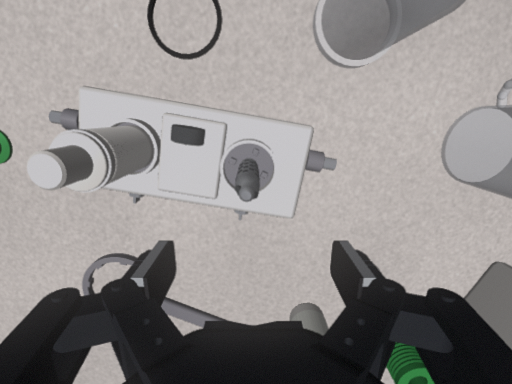

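View pics/w2b.png

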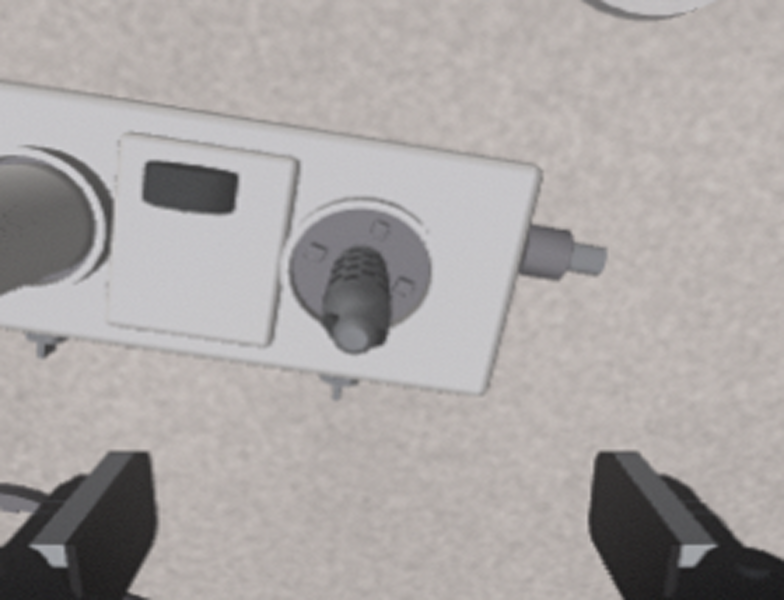

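The view is at the bare place. The pipe tip is at crop (357,333), with three lugs at (380,229), (316,252) and (403,287).

Run:
```python
from h import *
L=np.array([(380,229),(316,252),(403,287)])/[2.8,2.5]+[120,60]-.3
l=cast('w2',L,.043)[:,:2]
cen=(l[1]+l[2])/2; print('lugs',l,'centre',cen)
for a in l-cen: print(np.hypot(*a),np.degrees(np.arctan2(a[1],a[0])))
print('tip',cast('w2',[(120+357/2.8-.3,60+333/2.5-.3)],.164))
P,I=cloud('w2')
q=P[60:300,200:300].reshape(-1,3); t=q[(q[:,2]>.158)&(q[:,2]<.17)]; print('tip cloud',t.mean(0),len(t),t.max(0),t.min(0))
# cup rim: floor-coloured dark disc within: rim inner edge via height
q=P.reshape(-1,3); m=(abs(q[:,0]-.648)<.045)&(abs(q[:,1]+.117)<.045)&(q[:,2]>.045)&(q[:,2]<.052)
print('rim',m.sum(),circ(q[m]),cv2.minEnclosingCircle(q[m][:,:2].astype(np.float32)))
```

```text
lugs [[ 0.67150175 -0.11839527]
 [ 0.65212364 -0.0943803 ]
 [ 0.6464781  -0.13709141]] centre [ 0.64930087 -0.11573585]
0.02235960184031674 -6.830842755366963
0.02154130363310541 82.47031049535924
0.021541303633105396 -97.52968950464047
tip [[ 0.6512236  -0.11643409  0.164     ]]
tip cloud [ 0.64932928 -0.11586831  0.16173528] 197 [ 0.65507875 -0.1091953   0.16468234] [ 0.64211487 -0.12278767  0.15807367]
rim 513 (array([ 0.64828303, -0.11577324]), np.float64(0.03351906897202553)) ((0.6481629014015198, -0.11561748385429382), 0.03619861230254173)
```

Call:
send_rows:
  rows:
    - {"offset": [0,35,34],"twist": [0,0,0]}
    - {"offset": [0,35,34],"twist": [0,0,0]}
    - {"offset": [0,35,34],"twist": [0,0,0]}
    - {"offset": [0,35,34],"twist": [0,0,0]}
    - {"offset": [0,33,34],"twist": [0,0,0]}
    - {"offset": [30,0,0],"twist": [0,0,0]}
    - {"offset": [30,0,0],"twist": [0,0,0]}
    - {"offset": [0,0,0],"twist": [0,0,0]}

```text
clock: 3.68
eef_pos: [0.5255, -0.34, 0.2419]
tcp_rot: [[-0.004, 0.291, -0.957], [0.004, -0.957, -0.291], [-1.0, -0.005, 0.003]]
contact_force: [-0.6, -0.4, 1.2]
width: 0.0856
```

Run:
```python
from h import *
f,s=shot('wrist','w3'); print(s['clock'],s['eef_pos'])
P,I=cloud('w3')
q=P.reshape(-1,3); m=(abs(q[:,0]-.529)<.04)&(abs(q[:,1]+.3405)<.04)&(q[:,2]>.102)&(q[:,2]<.12); q=q[m]
print('cart',len(q),cv2.minEnclosingCircle(q[:,:2].astype(np.float32)),np.median(q[:,2]))
g=I.min(2); mm=((g>170)&m.reshape(g.shape)).astype(np.uint8)
cs,_=cv2.findContours(mm,cv2.RETR_EXTERNAL,cv2.CHAIN_APPROX_NONE); k=max(cs,key=cv2.contourArea).reshape(-1,2)
print('ray',circ(cast('w3',k,.11)),len(k))
```

```text
3.675 [ 0.52553624 -0.33997751  0.24185983]
cart 2969 ((0.5282042026519775, -0.340481162071228), 0.02826731838285923) 0.1094278564308937
ray (array([ 0.52854914, -0.34032053]), np.float64(0.027569005353424172)) 191
```

View pics/w3.png

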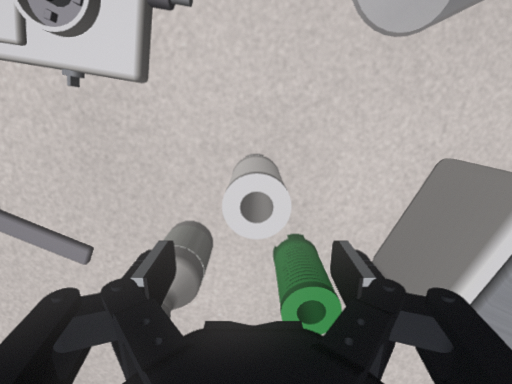

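Call:
send_rows:
  rows:
    - {"offset": [25,0,-2],"twist": [0,0,0]}
    - {"offset": [25,0,-1],"twist": [0,0,0]}
    - {"offset": [20,0,0],"twist": [0,0,0]}
    - {"offset": [0,0,0],"twist": [0,0,0]}
    - {"offset": [0,0,0],"twist": [0,0,0]}

```text
clock: 4.35
eef_pos: [0.5311, -0.3402, 0.1755]
tcp_rot: [[0.002, 0.292, -0.956], [-0.002, -0.956, -0.292], [-1.0, 0.002, -0.001]]
contact_force: [-0.4, -0.4, 1.5]
width: 0.0851
```

Call:
send_rows:
  rows:
    - {"offset": [16,0,2],"twist": [0,0,0]}
    - {"offset": [15,0,0],"twist": [0,0,0]}
    - {"offset": [0,0,0],"twist": [0,0,0]}

```text
clock: 4.72
eef_pos: [0.5275, -0.3393, 0.1404]
tcp_rot: [[-0.003, 0.292, -0.956], [0.003, -0.956, -0.292], [-1.0, -0.004, 0.002]]
contact_force: [0.7, 0.1, -0.6]
width: 0.0854
```

Call:
send_rows:
  rows:
    - {"offset": [0,0,0],"twist": [0,0,0]}
    - {"offset": [0,0,0],"twist": [0,0,0]}
    - {"offset": [0,0,0],"twist": [0,0,0]}
    - {"offset": [0,0,0],"twist": [0,0,0]}
    - {"offset": [0,0,0],"twist": [0,0,0]}
    - {"offset": [0,0,0],"twist": [0,0,0]}
  claw: 0

```text
clock: 5.48
eef_pos: [0.5291, -0.3408, 0.1439]
tcp_rot: [[0.001, 0.292, -0.956], [-0.001, -0.956, -0.292], [-1.0, 0.002, -0.001]]
contact_force: [1.2, -1.4, 5.4]
width: 0.0559
```

Call:
send_rows:
  rows:
    - {"offset": [-10,0,0],"twist": [0,0,0]}
    - {"offset": [-25,0,0],"twist": [0,0,0]}
    - {"offset": [-35,0,0],"twist": [0,0,0]}
    - {"offset": [-40,0,0],"twist": [0,0,0]}
    - {"offset": [-40,0,0],"twist": [0,0,0]}
    - {"offset": [-30,0,0],"twist": [0,0,0]}
    - {"offset": [-10,0,0],"twist": [0,0,0]}
    - {"offset": [0,0,0],"twist": [0,0,0]}

```text
clock: 6.48
eef_pos: [0.5284, -0.34, 0.3322]
tcp_rot: [[-0.001, 0.293, -0.956], [0.001, -0.956, -0.293], [-1.0, -0.001, 0.001]]
contact_force: [-0.8, 0.3, -2.7]
width: 0.0561
```

Run:
```python
from h import *
f,s=shot('side','s2'); f2,_=shot('wrist','w4');print(s['clock'],s['eef_pos'],s['tcp_rot'],s['contact_force'],s['width'])
f3,_=shot('top','t2')
cv2.imwrite('pics/s2b.png',np.hstack([f['image'],f2['image']])[:, :, :])
cv2.imwrite('pics/s2b.png',cv2.resize(cv2.imread('pics/s2b.png'),(800,300)))
P,I=cloud('w4');q=P.reshape(-1,3); e=s['eef_pos']; m=(abs(q[:,0]-.529)<.04)&(abs(q[:,1]+.3405)<.04)&(q[:,2]>.28)&(q[:,2]<.31); q=q[m]; print(len(q),np.median(q,0))
```

```text
6.475 [ 0.52840469 -0.34004544  0.332186  ] [[-7.85305176e-04  2.92501147e-01 -9.56264849e-01]
 [ 7.38187836e-04 -9.56264714e-01 -2.92501712e-01]
 [-9.99999419e-01 -9.35606188e-04  5.35038841e-04]] [-0.80833735  0.28609299 -2.7231456 ] 0.056052887142906384
11526 [ 0.5331198  -0.33857597  0.29650856]
```

View pics/s2b.png

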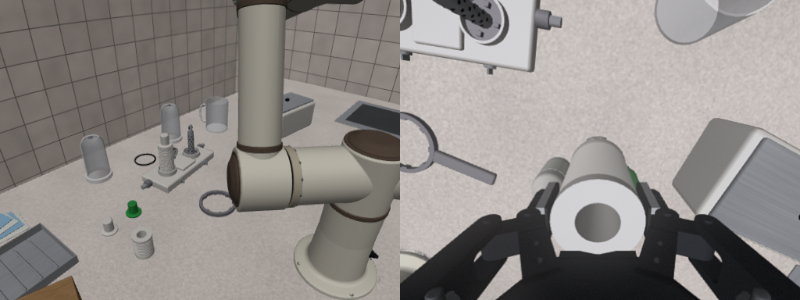

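Run:
```python
from h import *
d=np.load('pics/w4.npz'); I=d['image']; e=d['eef'];R=d['rot']
P,_=cloud('w4'); top=(abs(P[...,2]-.298)<.008)
g=I.min(2)
# bore contour: dark inside bright annulus
m=((g>165)&top).astype(np.uint8); m=cv2.morphologyEx(m,cv2.MORPH_CLOSE,np.ones((3,3)))
cs,h=cv2.findContours(m,cv2.RETR_CCOMP,cv2.CHAIN_APPROX_NONE)
for c,hh in zip(cs,h[0]):
    if len(c)>60:
        k=c.reshape(-1,2); w=cast('w4',k,.298); cc,r=circ(w); print(len(k),hh[3],cc,r,'in tool',((np.r_[cc,.298]-e)@R).round(4), k.min(0),k.max(0))
print(e)
```

```text
322 -1 [ 0.53047496 -0.338414  ] 0.026146925334852973 in tool [ 0.0331 -0.0006 -0.0027] [192 229] [313 324]
159 2 [ 0.52864601 -0.33889014] 0.013599846716157982 in tool [ 0.0331 -0.0007 -0.0008] [222 258] [283 310]
[ 0.52815835 -0.33983152  0.33108491]
```

Call:
send_rows:
  rows:
    - {"offset": [0,-20,-20],"twist": [0,0,0]}
    - {"offset": [0,-35,-35],"twist": [0,0,0]}
    - {"offset": [0,-35,-36],"twist": [0,0,0]}
    - {"offset": [0,-35,-36],"twist": [0,0,0]}
    - {"offset": [0,-33,-34],"twist": [0,0,0]}
    - {"offset": [0,-20,-20],"twist": [0,0,0]}
    - {"offset": [0,0,0],"twist": [-0.12,0,0]}
    - {"offset": [0,0,0],"twist": [0,0,0]}
    - {"offset": [0,0,0],"twist": [0,0,0]}

```text
clock: 7.75
eef_pos: [0.6493, -0.1174, 0.332]
tcp_rot: [[-0.001, 0.403, -0.915], [0.001, -0.915, -0.403], [-1.0, -0.001, 0.001]]
contact_force: [0.0, 0.3, -2.6]
width: 0.0563
```

Run:
```python
from h import *
f2,s=shot('wrist','w5');f,_=shot('side','s3'); print(s['clock'],s['eef_pos'],s['tcp_rot'],s['contact_force'],s['width'])
t,_=shot('top','t3')
o=np.zeros((384,768,3),np.uint8)
a=cv2.resize(f['image'][110:260,120:320],(400,300)); b=cv2.resize(f2['image'],(400,300)); cv2.imwrite('pics/s3b.png',np.hstack([a,b]))
e=s['eef_pos'];R=s['tcp_rot']
bore=e+R@[.034,-.0007,-.0008]; print('bore',bore,'d tool',R.T@(np.array([.6495,-.116,bore[2]])-bore))
```

```text
7.75 [ 0.64928841 -0.11738806  0.331957  ] [[-1.48143475e-03  4.02637861e-01 -9.15358159e-01]
 [ 5.40679000e-04 -9.15358707e-01 -4.02638977e-01]
 [-9.99998757e-01 -1.09139831e-03  1.13834636e-03]] [ 0.02765528  0.30884736 -2.56338683] 0.05627618800217085
bore [ 0.64968848 -0.11640681  0.29795689] d tool [ 4.99171511e-07 -4.48267513e-04  8.72536301e-06]
```

View pics/s3b.png

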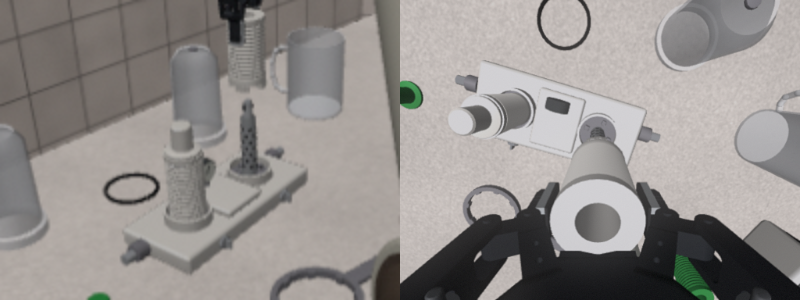

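Call:
send_rows:
  rows:
    - {"offset": [15,0,0],"twist": [0,0,0]}
    - {"offset": [15,0,0],"twist": [0,0,0]}
    - {"offset": [8,0,0],"twist": [0,0,0]}
    - {"offset": [6,0,0],"twist": [0,0,0]}
    - {"offset": [6,0,0],"twist": [0,0,0]}
    - {"offset": [0,0,0],"twist": [0,0,0]}

```text
clock: 8.65
eef_pos: [0.6495, -0.1171, 0.2825]
tcp_rot: [[-0.001, 0.405, -0.914], [0.0, -0.914, -0.405], [-1.0, -0.0, 0.0]]
contact_force: [-1.0, 0.3, -1.9]
width: 0.0559
```

Call:
send_rows:
  rows:
    - {"offset": [5,0,0],"twist": [0,0,0]}
    - {"offset": [5,0,0],"twist": [0,0,0]}
    - {"offset": [0,0,0],"twist": [0,0,0]}
    - {"offset": [0,0,0],"twist": [0,0,0]}

```text
clock: 9.15
eef_pos: [0.6497, -0.1171, 0.273]
tcp_rot: [[0.0, 0.405, -0.914], [-0.0, -0.914, -0.405], [-1.0, 0.0, -0.0]]
contact_force: [0.4, -0.4, -2.4]
width: 0.0561
```

Foot is below the cone with no side force. Continuing down.

Call:
send_rows:
  rows:
    - {"offset": [8,0,0],"twist": [0,0,0]}
    - {"offset": [8,0,0],"twist": [0,0,0]}
    - {"offset": [8,0,0],"twist": [0,0,0]}
    - {"offset": [8,0,0],"twist": [0,0,0]}
    - {"offset": [8,0,0],"twist": [0,0,0]}
    - {"offset": [0,0,0],"twist": [0,0,0]}
    - {"offset": [0,0,0],"twist": [0,0,0]}

```text
clock: 10.02
eef_pos: [0.6498, -0.1171, 0.2332]
tcp_rot: [[0.0, 0.405, -0.914], [-0.0, -0.914, -0.405], [-1.0, 0.0, -0.0]]
contact_force: [-0.7, 0.1, -2.6]
width: 0.0563
```

Call:
send_rows:
  rows:
    - {"offset": [8,0,0],"twist": [0,0,0]}
    - {"offset": [8,0,0],"twist": [0,0,0]}
    - {"offset": [8,0,0],"twist": [0,0,0]}
    - {"offset": [8,0,0],"twist": [0,0,0]}
    - {"offset": [6,0,0],"twist": [0,0,0]}
    - {"offset": [0,0,0],"twist": [0,0,0]}
    - {"offset": [0,0,0],"twist": [0,0,0]}

```text
clock: 10.9
eef_pos: [0.6498, -0.1172, 0.1953]
tcp_rot: [[0.001, 0.405, -0.914], [-0.0, -0.914, -0.405], [-1.0, 0.0, -0.0]]
contact_force: [0.1, 0.4, -1.7]
width: 0.0559
```

Call:
send_rows:
  rows:
    - {"offset": [2,0,0],"twist": [0,0,0]}
    - {"offset": [2,0,0],"twist": [0,0,0]}
    - {"offset": [2,0,0],"twist": [0,0,0]}
    - {"offset": [0,0,0],"twist": [0,0,0]}
    - {"offset": [0,0,0],"twist": [0,0,0]}

```text
clock: 11.52
eef_pos: [0.6497, -0.1171, 0.1889]
tcp_rot: [[0.0, 0.405, -0.914], [0.0, -0.914, -0.405], [-1.0, 0.0, -0.0]]
contact_force: [-0.8, 0.2, -2.3]
width: 0.0559
```

Call:
send_rows:
  rows:
    - {"offset": [1,0,0],"twist": [0,0,0]}
    - {"offset": [1,0,0],"twist": [0,0,0]}
    - {"offset": [0,0,0],"twist": [0,0,0]}
    - {"offset": [0,0,0],"twist": [0,0,0]}

```text
clock: 12.02
eef_pos: [0.6496, -0.1171, 0.1869]
tcp_rot: [[-0.0, 0.405, -0.914], [0.0, -0.914, -0.405], [-1.0, -0.0, 0.0]]
contact_force: [-0.2, -0.5, -2.2]
width: 0.0562
```

Call:
send_rows:
  rows:
    - {"offset": [1,0,0],"twist": [0,0,0]}
    - {"offset": [0,0,0],"twist": [0,0,0]}
    - {"offset": [0,0,0],"twist": [0,0,0]}

```text
clock: 12.4
eef_pos: [0.6498, -0.1171, 0.1864]
tcp_rot: [[0.0, 0.405, -0.914], [-0.0, -0.914, -0.405], [-1.0, 0.0, -0.0]]
contact_force: [-1.0, 0.6, 1.4]
width: 0.056
```

Call:
send_rows:
  rows:
    - {"offset": [1,0,0],"twist": [0,0,0]}
    - {"offset": [0,0,0],"twist": [0,0,0]}
    - {"offset": [0,0,0],"twist": [0,0,0]}

```text
clock: 12.78
eef_pos: [0.65, -0.1172, 0.1861]
tcp_rot: [[0.001, 0.405, -0.914], [-0.0, -0.914, -0.405], [-1.0, 0.001, -0.001]]
contact_force: [-2.1, 0.4, 5.7]
width: 0.0564
```

Call:
send_rows:
  rows:
    - {"offset": [0,0,0],"twist": [-0.04,0,0]}
    - {"offset": [0,0,0],"twist": [-0.04,0,0]}
    - {"offset": [0,0,0],"twist": [-0.04,0,0]}
    - {"offset": [0,0,0],"twist": [0,0,0]}
    - {"offset": [0,0,0],"twist": [0,0,0]}

```text
clock: 13.4
eef_pos: [0.6495, -0.1171, 0.1844]
tcp_rot: [[-0.0, 0.511, -0.86], [0.0, -0.86, -0.511], [-1.0, -0.0, 0.0]]
contact_force: [-0.4, 0.6, -1.9]
width: 0.056
```

The contact force vanished at about +14°, so the notches have met the lugs. Lowering gently.

Call:
send_rows:
  rows:
    - {"offset": [2,0,0],"twist": [0,0,0]}
    - {"offset": [1,0,0],"twist": [0,0,0]}
    - {"offset": [0,0,0],"twist": [0,0,0]}
    - {"offset": [0,0,0],"twist": [0,0,0]}

```text
clock: 13.9
eef_pos: [0.6497, -0.1171, 0.1819]
tcp_rot: [[0.0, 0.511, -0.859], [-0.0, -0.859, -0.511], [-1.0, 0.0, -0.0]]
contact_force: [-0.7, 0.7, -2.6]
width: 0.0561
```

Call:
send_rows:
  rows:
    - {"offset": [1,0,0],"twist": [0,0,0]}
    - {"offset": [1,0,0],"twist": [0,0,0]}
    - {"offset": [1,0,0],"twist": [0,0,0]}
    - {"offset": [0,0,0],"twist": [0,0,0]}
    - {"offset": [0,0,0],"twist": [0,0,0]}

```text
clock: 14.52
eef_pos: [0.6497, -0.1171, 0.1789]
tcp_rot: [[0.0, 0.511, -0.859], [0.0, -0.859, -0.511], [-1.0, -0.0, -0.0]]
contact_force: [0.1, -0.1, -3.1]
width: 0.0565
```

Call:
send_rows:
  rows:
    - {"offset": [1,0,0],"twist": [0,0,0]}
    - {"offset": [1,0,0],"twist": [0,0,0]}
    - {"offset": [0,0,0],"twist": [0,0,0]}
    - {"offset": [0,0,0],"twist": [0,0,0]}

```text
clock: 15.02
eef_pos: [0.6499, -0.1171, 0.1778]
tcp_rot: [[0.001, 0.511, -0.859], [-0.0, -0.859, -0.511], [-1.0, 0.0, -0.001]]
contact_force: [-3.1, 0.5, 5.6]
width: 0.056
```

Call:
send_rows:
  rows:
    - {"offset": [-1,0,0],"twist": [0,0,0]}
    - {"offset": [0,0,0],"twist": [0,0,0]}
    - {"offset": [0,0,0],"twist": [0,0,0]}
    - {"offset": [0,0,0],"twist": [0,0,0]}
  claw: 1

```text
clock: 15.52
eef_pos: [0.6496, -0.1171, 0.1777]
tcp_rot: [[-0.0, 0.511, -0.859], [0.0, -0.859, -0.511], [-1.0, -0.0, 0.0]]
contact_force: [-0.4, 0.0, -0.4]
width: 0.0854
```

Call:
send_rows:
  rows:
    - {"offset": [-15,0,0],"twist": [0,0,0]}
    - {"offset": [-30,0,0],"twist": [0,0,0]}
    - {"offset": [-40,0,0],"twist": [0,0,0]}
    - {"offset": [-40,0,0],"twist": [0,0,0]}
    - {"offset": [0,0,0],"twist": [0,0,0]}
    - {"offset": [0,0,0],"twist": [0,0,0]}

```text
clock: 16.27
eef_pos: [0.6495, -0.117, 0.3031]
tcp_rot: [[0.0, 0.511, -0.859], [-0.0, -0.859, -0.511], [-1.0, 0.0, -0.0]]
contact_force: [-0.6, 0.2, -1.2]
width: 0.0854
```

Run:
```python
from h import *
f2,s=shot('wrist','w6');f,_=shot('side','s4'); print(s['clock'],s['eef_pos'],s['joint_positions'])
a=cv2.resize(f['image'][110:260,120:320],(400,300)); b=cv2.resize(f2['image'],(400,300)); cv2.imwrite('pics/s4b.png',np.hstack([a,b]))
P,I=cloud('w6');q=P.reshape(-1,3)
m=(np.hypot(q[:,0]-.6495,q[:,1]+.116)<.04)&(q[:,2]>.13)
c=q[m]; t=c[(c[:,2]<.157)]; print('top z',np.median(t[:,2]),cv2.minEnclosingCircle(t[:,:2].astype(np.float32)));
o=t[np.hypot(t[:,0]-.6495,t[:,1]+.116)<.026]; A=np.c_[o[:,:2],np.ones(len(o))]; print('plane',np.linalg.lstsq(A,o[:,2],rcond=None)[0])
p=c[c[:,2]>.158]; print('tip',p.mean(0),p.max(0),p.min(0),len(p))
```

```text
16.275 [ 0.64951396 -0.11703457  0.30309665] [-3.60954506e-01  3.76662508e-01  1.33629387e+00 -2.48663032e-05
  1.42849320e+00  6.73021640e-01]
top z 0.14339502343777277 ((0.649490237236023, -0.11693532019853592), 0.028314344584941864)
plane [-0.00295402  0.00633446  0.14568698]
tip [ 0.66230372 -0.10857139  0.31602147] [ 0.68333583 -0.07610992  0.33240848] [ 0.62363524 -0.15244732  0.15804671] 16924
```

View pics/s4b.png

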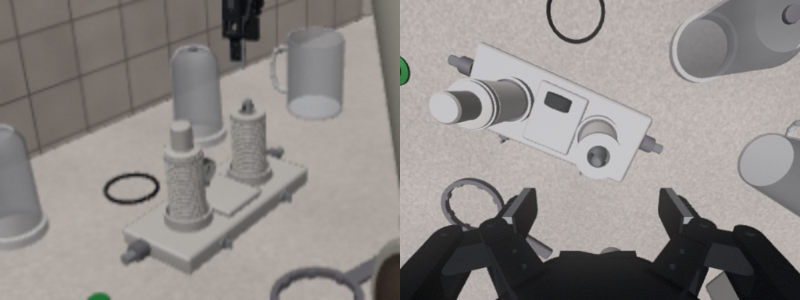

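The cartridge is home: its top reads z 0.1434 against 0.144 expected, and it is level. Now over to the white cap.

Call:
send_rows:
  rows:
    - {"offset": [0,-25,-8],"twist": [0,0,0]}
    - {"offset": [0,-45,-16],"twist": [0,0,0]}
    - {"offset": [0,-45,-16],"twist": [0,0,0]}
    - {"offset": [0,-45,-16],"twist": [0,0,0]}
    - {"offset": [0,-45,-16],"twist": [0,0,0]}
    - {"offset": [0,-45,-16],"twist": [0,0,0]}
    - {"offset": [0,-45,-16],"twist": [0,0,0]}
    - {"offset": [0,-45,-16],"twist": [0,0,0]}
    - {"offset": [0,-45,-16],"twist": [0,0,0]}
    - {"offset": [0,-50,-14],"twist": [0,0,0]}

```text
clock: 17.62
eef_pos: [0.5544, 0.3356, 0.302]
tcp_rot: [[-0.002, 0.512, -0.859], [-0.0, -0.859, -0.512], [-1.0, -0.001, 0.002]]
contact_force: [0.3, 0.2, 0.7]
width: 0.0857
```

Call:
send_rows:
  rows:
    - {"offset": [0,0,0],"twist": [-0.17,0,0]}
    - {"offset": [0,0,0],"twist": [-0.17,0,0]}
    - {"offset": [0,0,0],"twist": [-0.17,0,0]}
    - {"offset": [0,0,0],"twist": [-0.17,0,0]}
    - {"offset": [0,0,0],"twist": [-0.17,0,0]}
    - {"offset": [0,0,0],"twist": [-0.17,0,0]}
    - {"offset": [30,0,0],"twist": [0,0,0]}
    - {"offset": [40,0,0],"twist": [0,0,0]}
    - {"offset": [30,0,0],"twist": [0,0,0]}
    - {"offset": [0,0,0],"twist": [0,0,0]}
    - {"offset": [0,0,0],"twist": [0,0,0]}

```text
clock: 19.0
eef_pos: [0.5561, 0.3341, 0.2041]
tcp_rot: [[0.001, 1.0, -0.013], [0.001, -0.013, -1.0], [-1.0, 0.001, -0.001]]
contact_force: [0.5, -0.2, 0.5]
width: 0.0856
```

Run:
```python
from h import *
f,s=shot('wrist','w7'); print(s['clock'],s['eef_pos'],s['tcp_rot'])
P,I=cloud('w7');q=P.reshape(-1,3)
n=(np.hypot(q[:,0]-.556,q[:,1]-.334)<.035)
for lo,hi in((.036,.05),(.003,.012)):
    t=q[n&(q[:,2]>lo)&(q[:,2]<hi)]; print(len(t),cv2.minEnclosingCircle(t[:,:2].astype(np.float32)) if len(t) else 0,np.median(t[:,2]))
```

```text
19.0 [0.55608952 0.3340947  0.20414726] [[ 1.28008564e-03  9.99908490e-01 -1.34674920e-02]
 [ 6.49786409e-04 -1.34683319e-02 -9.99909087e-01]
 [-9.99998970e-01  1.27121827e-03 -6.66967565e-04]]
816 ((0.5568057894706726, 0.3369540572166443), 0.015264825895428658) 0.04123511093569901
902 ((0.5567302107810974, 0.3371371328830719), 0.025960199534893036) 0.004826406979152181
```

View pics/w7.png

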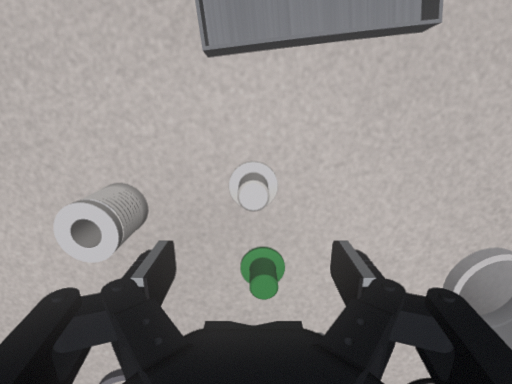

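The white cap is at (253,190) and the green one is well clear at (263,270). Descending.

Call:
send_rows:
  rows:
    - {"offset": [30,1,-3],"twist": [0,0,0]}
    - {"offset": [35,0,0],"twist": [0,0,0]}
    - {"offset": [30,0,0],"twist": [0,0,0]}
    - {"offset": [15,0,0],"twist": [0,0,0]}
    - {"offset": [10,0,0],"twist": [0,0,0]}
    - {"offset": [0,0,0],"twist": [0,0,0]}
    - {"offset": [0,0,0],"twist": [0,0,0]}

```text
clock: 19.92
eef_pos: [0.558, 0.3367, 0.0843]
tcp_rot: [[0.002, 1.0, -0.014], [0.001, -0.014, -1.0], [-1.0, 0.002, -0.001]]
contact_force: [0.5, -0.2, 0.3]
width: 0.0851
```

Call:
send_rows:
  rows:
    - {"offset": [0,0,0],"twist": [0,0,0]}
    - {"offset": [0,0,0],"twist": [0,0,0]}
    - {"offset": [0,0,0],"twist": [0,0,0]}
    - {"offset": [0,0,0],"twist": [0,0,0]}
    - {"offset": [0,0,0],"twist": [0,0,0]}
    - {"offset": [0,0,0],"twist": [0,0,0]}
    - {"offset": [0,0,0],"twist": [0,0,0]}
  claw: 0

```text
clock: 20.8
eef_pos: [0.5574, 0.3365, 0.0833]
tcp_rot: [[0.001, 1.0, -0.014], [0.0, -0.014, -1.0], [-1.0, 0.001, -0.0]]
contact_force: [0.6, 0.2, 4.2]
width: 0.0287
```

Call:
send_rows:
  rows:
    - {"offset": [-10,0,0],"twist": [0,0,0]}
    - {"offset": [-30,0,0],"twist": [0,0,0]}
    - {"offset": [-45,0,0],"twist": [0,0,0]}
    - {"offset": [-45,0,0],"twist": [0,0,0]}
    - {"offset": [-45,0,0],"twist": [0,0,0]}
    - {"offset": [-35,0,0],"twist": [0,0,0]}
    - {"offset": [-20,0,0],"twist": [0,0,0]}
    - {"offset": [0,0,0],"twist": [0,0,0]}
    - {"offset": [0,0,0],"twist": [0,0,0]}

```text
clock: 21.92
eef_pos: [0.5564, 0.3361, 0.3105]
tcp_rot: [[-0.004, 1.0, -0.014], [-0.001, -0.014, -1.0], [-1.0, -0.004, 0.001]]
contact_force: [0.0, 0.1, -1.4]
width: 0.0289
```

Run:
```python
from h import *
f,s=shot('wrist','w8'); e=s['eef_pos'];R=s['tcp_rot'];print(s['clock'],e,s['contact_force'],s['width'])
g,_=shot('side','s5')
cv2.imwrite('pics/w8b.png',np.hstack([cv2.resize(f['image'],(400,300)),cv2.resize(g['image'],(400,300))]))
P,I=cloud('w8'); q=(P.reshape(-1,3)-e)@R; br=I.min(2).ravel()
b=(abs(q[:,1])<.028)&(abs(q[:,2])<.04)&(q[:,0]>.03)&(q[:,0]<.1)&(br>120)
for lo,hi in ((.036,.05),(.07,.09)):
    t=q[b&(q[:,0]>lo)&(q[:,0]<hi)]; print(len(t), np.median(t[:,0]) if len(t) else 0, cv2.minEnclosingCircle(t[:,1:].astype(np.float32)) if len(t) else 0, t.min(0),t.max(0))
```

```text
21.925 [0.55640238 0.33609294 0.31052829] [ 0.01353356  0.14722233 -1.40902096] 0.028878971674372596
2720 0.04224361934927809 ((-0.004278675187379122, -0.007090904749929905), 0.02319580316543579) [ 0.03600906 -0.027435   -0.01619517] [0.04999468 0.0186025  0.01388527]
1890 0.07855009810003283 ((0.0002143271267414093, -0.0032631794456392527), 0.025770045816898346) [ 0.07000086 -0.02537392 -0.02668562] [ 0.0843289   0.02591937 -0.00121551]
```

View pics/w8b.png

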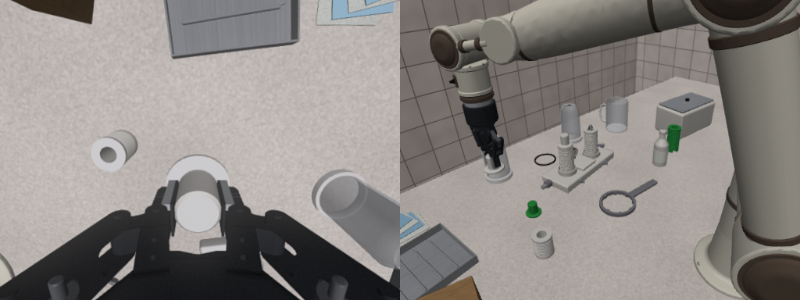

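Run:
```python
from h import *
P,I=cloud('w6')
m=(np.hypot(P[...,0]-.6495,P[...,1]+.116)<.014)&(P[...,2]>.159)&(P[...,2]<.168)
t=P[m]; v,u=np.nonzero(m); print(len(t),t.mean(0),cv2.minEnclosingCircle(t[:,:2].astype(np.float32)),u.min(),u.max(),v.min(),v.max(),np.median(t[:,2]))
print(cast('w6',[((u.min()+u.max())/2,(v.min()+v.max())/2)],.163))
cv2.imwrite('pics/w6z.png',cv2.resize(I[150:235,210:310],None,fx=7,fy=7,interpolation=cv2.INTER_CUBIC))
```

```text
179 [ 0.64919815 -0.11564042  0.16198493] ((0.6484976410865784, -0.11566105484962463), 0.007003714330494404) 244 259 200 214 0.16238970568822156
[[ 0.64943174 -0.11527307  0.163     ]]
```

View pics/w6z.png

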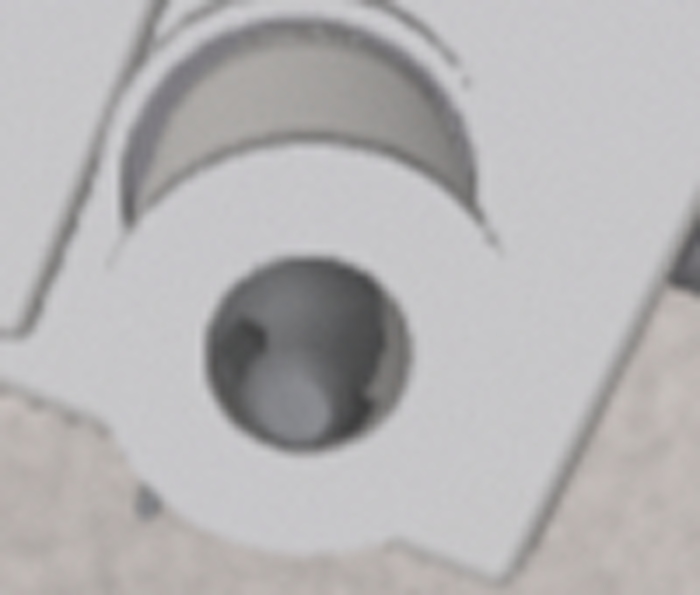

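Call:
send_rows:
  rows:
    - {"offset": [0,5,25],"twist": [0,0,0]}
    - {"offset": [0,10,45],"twist": [0,0,0]}
    - {"offset": [0,10,45],"twist": [0,0,0]}
    - {"offset": [0,10,45],"twist": [0,0,0]}
    - {"offset": [0,10,45],"twist": [0,0,0]}
    - {"offset": [0,10,45],"twist": [0,0,0]}
    - {"offset": [0,10,45],"twist": [0,0,0]}
    - {"offset": [0,10,45],"twist": [0,0,0]}
    - {"offset": [0,10,45],"twist": [0,0,0]}
    - {"offset": [0,8,45],"twist": [0,0,0]}
    - {"offset": [0,5,21],"twist": [0,0,0]}
    - {"offset": [0,0,0],"twist": [0,0,0]}

```text
clock: 23.52
eef_pos: [0.6487, -0.1167, 0.3118]
tcp_rot: [[-0.002, 1.0, -0.016], [0.001, -0.016, -1.0], [-1.0, -0.002, -0.001]]
contact_force: [-0.8, 0.5, -1.6]
width: 0.0288
```

Call:
send_rows:
  rows:
    - {"offset": [20,0,0],"twist": [0,0,0]}
    - {"offset": [16,0,0],"twist": [0,0,0]}
    - {"offset": [0,0,0],"twist": [0,0,0]}
    - {"offset": [0,0,0],"twist": [0,0,0]}

```text
clock: 24.02
eef_pos: [0.6489, -0.1154, 0.2769]
tcp_rot: [[0.0, 1.0, -0.013], [0.0, -0.013, -1.0], [-1.0, 0.0, -0.0]]
contact_force: [0.1, -0.1, 0.0]
width: 0.0286
```

Run:
```python
from h import *
f,s=shot('wrist','w9'); e=s['eef_pos'];R=s['tcp_rot'];print(s['clock'],e,R,s['contact_force'],s['width'])
g,_=shot('side','s6')
cv2.imwrite('pics/w9b.png',np.hstack([cv2.resize(f['image'],(400,300)),cv2.resize(g['image'][90:240,140:340],(400,300))]))
print(R.T@(np.array([.6493,-.1164,e[2]])-e))
```

```text
24.025 [ 0.64885586 -0.11542985  0.2769393 ] [[ 3.92520129e-05  9.99910740e-01 -1.33608151e-02]
 [ 1.63847041e-05 -1.33608157e-02 -9.99910740e-01]
 [-9.99999999e-01  3.90295963e-05 -1.69076805e-05]] [ 0.08157855 -0.10823354  0.03281862] 0.028635985615895705
[1.53753649e-09 4.57057460e-04 9.64131754e-04]
```

View pics/w9b.png

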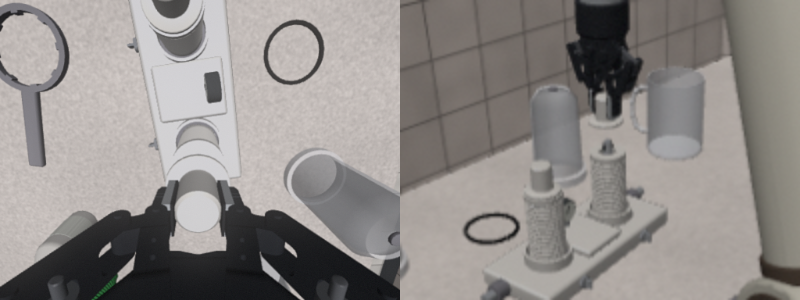

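Call:
send_rows:
  rows:
    - {"offset": [10,0.5,1],"twist": [0,0,0]}
    - {"offset": [10,0,0],"twist": [0,0,0]}
    - {"offset": [6,0,0],"twist": [0,0,0]}
    - {"offset": [0,0,0],"twist": [0,0,0]}
    - {"offset": [0,0,0],"twist": [0,0,0]}

```text
clock: 24.75
eef_pos: [0.6494, -0.117, 0.2512]
tcp_rot: [[0.0, 1.0, -0.014], [-0.0, -0.014, -1.0], [-1.0, 0.0, 0.0]]
contact_force: [0.2, 0.5, -0.4]
width: 0.0287
```

Call:
send_rows:
  rows:
    - {"offset": [2,0,0],"twist": [0,0,0]}
    - {"offset": [2,0,0],"twist": [0,0,0]}
    - {"offset": [2,0,0],"twist": [0,0,0]}
    - {"offset": [0,0,0],"twist": [0,0,0]}
    - {"offset": [0,0,0],"twist": [0,0,0]}

```text
clock: 25.38
eef_pos: [0.6493, -0.1169, 0.2449]
tcp_rot: [[0.0, 1.0, -0.014], [-0.0, -0.014, -1.0], [-1.0, 0.0, 0.0]]
contact_force: [-1.0, -0.6, -0.1]
width: 0.0287
```

Call:
send_rows:
  rows:
    - {"offset": [2,0,0],"twist": [0,0,0]}
    - {"offset": [2,0,0],"twist": [0,0,0]}
    - {"offset": [2,0,0],"twist": [0,0,0]}
    - {"offset": [0,0,0],"twist": [0,0,0]}
    - {"offset": [0,0,0],"twist": [0,0,0]}

```text
clock: 26.0
eef_pos: [0.6492, -0.117, 0.2389]
tcp_rot: [[-0.0, 1.0, -0.014], [0.0, -0.014, -1.0], [-1.0, -0.0, -0.0]]
contact_force: [-0.8, -0.3, -0.1]
width: 0.0289
```

Call:
send_rows:
  rows:
    - {"offset": [1,0,0],"twist": [0,0,0]}
    - {"offset": [1,0,0],"twist": [0,0,0]}
    - {"offset": [0,0,0],"twist": [0,0,0]}
    - {"offset": [0,0,0],"twist": [0,0,0]}

```text
clock: 26.5
eef_pos: [0.6494, -0.1171, 0.2374]
tcp_rot: [[0.001, 1.0, -0.014], [-0.0, -0.014, -1.0], [-1.0, 0.001, 0.0]]
contact_force: [-0.6, -0.6, 3.5]
width: 0.0286
```

Resting on the catches at the expected height. Now pushing straight down in small steps.

Call:
send_rows:
  rows:
    - {"offset": [1,0,0],"twist": [0,0,0]}
    - {"offset": [1,0,0],"twist": [0,0,0]}
    - {"offset": [0,0,0],"twist": [0,0,0]}
    - {"offset": [0,0,0],"twist": [0,0,0]}

```text
clock: 27.0
eef_pos: [0.6496, -0.1171, 0.2366]
tcp_rot: [[0.001, 1.0, -0.014], [-0.001, -0.014, -1.0], [-1.0, 0.001, 0.001]]
contact_force: [-3.6, 0.4, 9.0]
width: 0.0289
```

Call:
send_rows:
  rows:
    - {"offset": [1,0,0],"twist": [0,0,0]}
    - {"offset": [0.5,0,0],"twist": [0,0,0]}
    - {"offset": [0,0,0],"twist": [0,0,0]}
    - {"offset": [0,0,0],"twist": [0,0,0]}

```text
clock: 27.5
eef_pos: [0.6497, -0.1172, 0.2361]
tcp_rot: [[0.002, 1.0, -0.014], [-0.001, -0.014, -1.0], [-1.0, 0.002, 0.001]]
contact_force: [-5.1, 0.1, 12.7]
width: 0.0286
```

Call:
send_rows:
  rows:
    - {"offset": [1,-0.3,0],"twist": [0,0,0]}
    - {"offset": [1,0,0],"twist": [0,0,0]}
    - {"offset": [0,0,0],"twist": [0,0,0]}
    - {"offset": [0,0,0],"twist": [0,0,0]}

```text
clock: 28.0
eef_pos: [0.6497, -0.1172, 0.2351]
tcp_rot: [[0.003, 1.0, -0.014], [-0.001, -0.014, -1.0], [-1.0, 0.003, 0.001]]
contact_force: [-6.1, 0.1, 15.9]
width: 0.0286
```

Call:
send_rows:
  rows:
    - {"offset": [1,0,0],"twist": [0,0,0]}
    - {"offset": [0,0,0],"twist": [0,0,0]}
    - {"offset": [0,0,0],"twist": [0,0,0]}

```text
clock: 28.38
eef_pos: [0.6497, -0.1172, 0.2344]
tcp_rot: [[0.003, 1.0, -0.014], [-0.001, -0.014, -1.0], [-1.0, 0.003, 0.001]]
contact_force: [-6.5, 1.1, 17.5]
width: 0.029
```

Call:
send_rows:
  rows:
    - {"offset": [1,0,0],"twist": [0,0,0]}
    - {"offset": [1,0,0],"twist": [0,0,0]}
    - {"offset": [0,0,0],"twist": [0,0,0]}
    - {"offset": [0,0,0],"twist": [0,0,0]}

```text
clock: 28.88
eef_pos: [0.6494, -0.1171, 0.2301]
tcp_rot: [[0.002, 1.0, -0.014], [-0.001, -0.014, -1.0], [-1.0, 0.002, 0.001]]
contact_force: [-1.8, -0.0, 7.7]
width: 0.0288
```

Call:
send_rows:
  rows:
    - {"offset": [1,0,0],"twist": [0,0,0]}
    - {"offset": [1,0,0],"twist": [0,0,0]}
    - {"offset": [0,0,0],"twist": [0,0,0]}
    - {"offset": [0,0,0],"twist": [0,0,0]}

```text
clock: 29.38
eef_pos: [0.6491, -0.1168, 0.2273]
tcp_rot: [[0.0, 1.0, -0.014], [0.0, -0.014, -1.0], [-1.0, 0.0, -0.0]]
contact_force: [-2.9, 0.0, 6.1]
width: 0.0287
```

Call:
send_rows:
  rows:
    - {"offset": [1,0,0],"twist": [0,0,0]}
    - {"offset": [1,0,0],"twist": [0,0,0]}
    - {"offset": [0,0,0],"twist": [0,0,0]}
    - {"offset": [0,0,0],"twist": [0,0,0]}

```text
clock: 29.88
eef_pos: [0.6492, -0.1168, 0.2273]
tcp_rot: [[0.001, 1.0, -0.014], [-0.0, -0.014, -1.0], [-1.0, 0.001, 0.0]]
contact_force: [-7.3, 2.1, 15.3]
width: 0.0285
```

Solid stop: home. Easing off, releasing and withdrawing.

Call:
send_rows:
  rows:
    - {"offset": [-2.5,0,0],"twist": [0,0,0]}
    - {"offset": [0,0,0],"twist": [0,0,0]}
    - {"offset": [0,0,0],"twist": [0,0,0]}

```text
clock: 30.25
eef_pos: [0.6492, -0.1168, 0.2273]
tcp_rot: [[0.0, 1.0, -0.014], [0.0, -0.014, -1.0], [-1.0, 0.0, -0.0]]
contact_force: [-2.6, 1.1, 5.6]
width: 0.0286
```

Call:
send_rows:
  rows:
    - {"offset": [0,0,0],"twist": [0,0,0]}
    - {"offset": [0,0,0],"twist": [0,0,0]}
    - {"offset": [0,0,0],"twist": [0,0,0]}
    - {"offset": [0,0,0],"twist": [0,0,0]}
    - {"offset": [0,0,0],"twist": [0,0,0]}
    - {"offset": [0,0,0],"twist": [0,0,0]}
  claw: 1

```text
clock: 31.0
eef_pos: [0.649, -0.1169, 0.2269]
tcp_rot: [[0.0, 1.0, -0.014], [-0.0, -0.014, -1.0], [-1.0, 0.0, 0.0]]
contact_force: [-0.3, -0.1, -0.6]
width: 0.0855
```

Call:
send_rows:
  rows:
    - {"offset": [-15,0,0],"twist": [0,0,0]}
    - {"offset": [-30,0,0],"twist": [0,0,0]}
    - {"offset": [-40,0,0],"twist": [0,0,0]}
    - {"offset": [-30,0,0],"twist": [0,0,0]}
    - {"offset": [0,0,0],"twist": [0,0,0]}
    - {"offset": [0,0,0],"twist": [0,0,0]}

```text
clock: 31.75
eef_pos: [0.6487, -0.1168, 0.3414]
tcp_rot: [[-0.001, 1.0, -0.014], [0.0, -0.014, -1.0], [-1.0, -0.001, -0.0]]
contact_force: [0.6, -0.2, -0.7]
width: 0.0856
```

Run:
```python
from h import *
f,s=shot('wrist','w10'); e=s['eef_pos'];R=s['tcp_rot'];print(s['clock'],e,s['contact_force'],s['width'])
g,_=shot('side','s7'); t,_=shot('top','t7')
cv2.imwrite('pics/w10b.png',np.hstack([cv2.resize(f['image'],(400,300)),cv2.resize(g['image'][90:240,140:340],(400,300))]))
P,I=cloud('w10'); q=P.reshape(-1,3); n=np.hypot(q[:,0]-.6495,q[:,1]+.116)<.03
for lo,hi in((.176,.20),(.145,.155)):
    o=q[n&(q[:,2]>lo)&(q[:,2]<hi)]; print(len(o),np.median(o[:,2]),cv2.minEnclosingCircle(o[:,:2].astype(np.float32)),np.linalg.lstsq(np.c_[o[:,:2],np.ones(len(o))],o[:,2],rcond=None)[0][:2])
```

```text
31.75 [ 0.64872358 -0.11683219  0.34136253] [ 0.63215193 -0.16352776 -0.74429777] 0.08556644527922827
889 0.18519428893742057 ((0.6494368314743042, -0.11606454849243164), 0.015160073526203632) [ 0.00556505 -0.07655757]
969 0.14878158010637293 ((0.6500163674354553, -0.1156403124332428), 0.02694476768374443) [-0.00180537  0.00227106]
```

View pics/w10b.png

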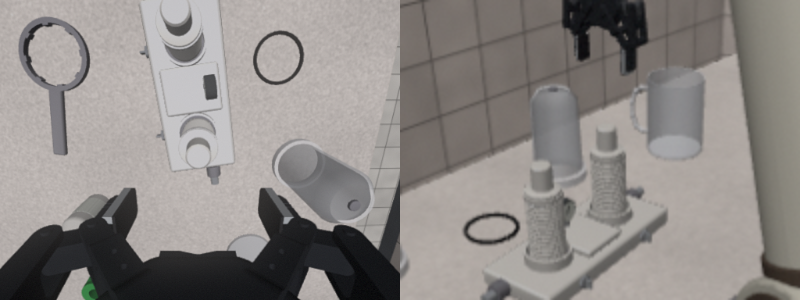

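View pics/t7.png

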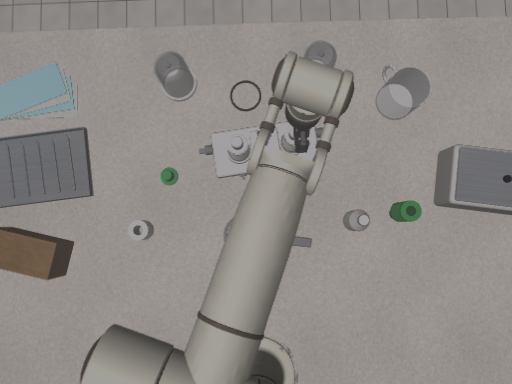

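The cap sits flat: flange top at 0.1488 (0.149 expected) and cap top at 0.185 (0.186 expected). It matches the fitted neighbour, and the bystanders have not moved.

```bash
python3 -c "
from station import *
print(close_job())"
```

```text
the job is handed in; nothing more can be done
None
```

The cartridge and the cap are both fitted, and I handed the job in at about 32 s on the robot's clock.

- **Cartridge:** I lowered the white cartridge square down the pipe until it stood on the lugs. I then turned it about 7° further under roughly 8 N. It dropped over them and went 8.7 mm lower (9 mm nominal), where it met a firm stop. Its top then measured z = 0.1434 m (0.144 expected) and level.
- **Cap:** The white cap first stopped on the catches at the expected height. It snapped at about 17.5 N and came to a solid stop 10.1 mm lower. After release its flange top was at 0.1488 m (0.149 expected) with almost no slope, and its top was at 0.185 m (0.186 expected).
- **Rest of the scene:** The last top and side views showed the gripper clear and the bystanders I could see where they started. The arm partly hid the spanner and the unit in the top view.

**Checks that disagreed:**
- The plane fit over the knob top showed a slope of about 0.08. I put this down to pixels from the knob's side, because the flange fit was flat.
- In the first wrist view the foot notches looked wider than the stated 12 mm, so I used only their centre angle. It proved right.

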